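# Release the battery cassette of a backup-power unit

## Task

Take the screwdriver from its stand, feel its blade into the slot of the retaining screw on the battery unit (the slot stands somewhere within 45 degrees of the red bar's line) and, keeping it pushed in without forcing it, turn the screw a quarter turn counter-clockwise until the red bar is clear of the blue cassette and the screw springs back up. Put the screwdriver back upright in its stand, then press the orange eject pedal down to its stop with the gripper and let it come back up, so that the cassette is left standing raised. Turn the screw only with the screwdriver, raise the cassette only with the pedal, and leave the other things alone.

Things in the scene. Friction and masses are not known exactly. Their poses are not given: they have to be found in the camera images.
- dock: grey and black battery unit fixed to the worktop, 120 x 210 mm (x, y) and 62 mm high; origin on the worktop under its middle; along its own y: orange pedal at the -y end, blue cassette in the middle, screw at the +y end. Its base plate is 20 mm high.
- screw_top (a point): centre of the top of the screw's steel head (31 mm across), on its axis, 83 mm above the worktop, at the mouth of its slot: 7 mm wide, 21 mm long, closed at its ends, 5.5 mm deep. The slot stands up to 45 degrees either way off this frame's y, differently each time: no reading gives it. z is up; -y runs along the red bar under the head (46 mm from the axis): over the cassette when locked, to the unit's +x when released.
- retaining_screw (a joint): turn of the screw with its red bar, rad, counter-clockwise from above positive: 0 locked, 1.57 (end stop) released. Push-and-turn (bayonet) screw: unpushed it is caught at either end with 0.3 rad of play; pushed down 4 mm or more it turns, against about 0.12 N m; let go beyond about 1.4 it springs up and stays. The head slips on the screw only above 0.6 N m.
- screw_push (a joint): how far the screw is pushed down, m: 0 up, 0.005 hard stop; its spring takes 4 N to start and about 10 N at the stop. It stays down if left between the two ends.
- screwdriver: screwdriver, 0.1 kg, upright in its stand. Origin on its axis at the underside of the black collar (34 mm across, 6 mm thick); z up the handle (red, round, 29 mm across from 22 to 85 mm, end at 95 mm). Below: 8 mm shaft, then a flat blade down to -65 mm, 18 mm wide along y, 4 mm thick along x (last 3 mm: 16 x 2.8 mm). Yellow stripes on the handle's +y and -y sides show the blade's plane.
- blade_tip (a point): tip of the screwdriver's blade, on its axis, 65 mm below the screwdriver's origin; same axes.
- stand_rim (a point): centre of the top rim of the grey screwdriver stand, fixed, 75 mm above the worktop. The stand is a round tube 44 mm across on a foot 70 mm across; its hole is 26 mm wide and 70 mm deep, and the screwdriver's collar rests on the rim.
- eject_pedal (a joint): hinged spring pedal, rad: 0 up, 0.35 at its stop; it springs back. The screw must be released first, or its bar stops the cassette. About 5 to 12 N on the pad takes it down.
- pedal_pad (a point): place to press on top of the orange pedal (plate 58 x 56 mm, 52 mm above the worktop), 47 mm from its hinge line towards the unit's -y; it sinks about 16 mm to the stop. Its axes turn with the pedal; unpressed they are the unit's.
- cassette (a joint): lift of the blue cassette, m: 0 down; a full stroke of the pedal raises it about 14 mm and friction holds it there.
- cassette_top (a point): middle of the top of the blue battery cassette (88 x 65 mm), 66 mm above the worktop when down.
- pen_pot: black pot of pens, 80 mm across and 147 mm high, loose; origin under its middle. Leave alone.
- clip_tin: round tin with a green lid, 66 mm across and 30 mm high, loose; origin under its middle. Leave alone.
- highlighter: yellow and white highlighter lying down, 129 x 29 x 22 mm, loose; origin under its middle. Leave alone.
Not all that is in view belongs to the job. Of the things that look like the part that bears stand_rim, the smaller one is meant.

How it is judged:
On the way, in this order (a step that is already met when the one before it is completed fails the run):
1. the screw is pushed down and on its way round, with the blade seated in its slot (value of joint screw_push above 0.003 m and value of joint retaining_screw above 0.5 rad and z of blade_tip in the frame of screw_top below -0.0035 m and horizontal distance between blade_tip and screw_top below 0.006 m), for 0.1 s.
2. the screw is turned to released and has sprung up (value of joint retaining_screw above 1.22 rad and value of joint screw_push below 0.001 m), for 0.2 s.
3. the screwdriver stands in its stand again, let go (horizontal distance between screwdriver and stand_rim below 0.01 m and z of screwdriver in the frame of stand_rim between -0.003 and 0.004 m and angle between screwdriver's own z axis and vertical below 0.08 rad and contact force between the fingers and screwdriver below 0.2 N), for 0.2 s.
4. the pedal is down at its stop (value of joint eject_pedal above 0.32 rad), for 0.1 s.
At the end, for the whole second after the job is handed in: screw released (beyond 1.22 rad) and sprung up (less than 1 mm pushed), screwdriver at rest upright in its stand with its collar on the rim (10 mm sideways, 4 mm in height, 0.08 rad of tilt), pedal back up (below 0.03 rad), cassette left raised more than 11 mm (all of step 2 and all of step 3 and value of joint eject_pedal below 0.03 rad and value of joint cassette above 0.011 m and linear speed of screwdriver below 0.02 m/s); the robot touches nothing.
It fails at once if the screw is forced: more than 100 N between screwdriver and screw, all contacts added up (contact force between screwdriver and retaining_screw above 100 N).
It fails at once if the screw is touched by the fingers (contact force between the fingers and retaining_screw above 2 N).
It fails at once if the cassette is touched by the fingers or pried with the screwdriver (contact force between any of the fingers, screwdriver and cassette above 2 N).
It fails at once if a bystander is moved more than 30 mm (distance of any of pen_pot, clip_tin, highlighter from where it was at the start of the episode above 0.03 m).
It also fails if it takes over 72 s, if anything falls off the work surface, if the arm or the gripper's body presses on something with over 40 N, if the wrist force passes 120 N, or if a joint passes its speed limit or range.

## Robot

A 7-joint arm with a two-finger parallel gripper is mounted at the origin on a cart in front of the work surface, level with it; the furniture and walls round the work are solid. World frame = base frame: x ahead of the robot, y to its left, z up, the work surface at z = 0. Lengths are in m, angles in rad, forces in N, time in s.
With the tool pointing down it reaches from about 0.35 to 0.9 m from the base axis. Payload 8.1 kg.
Tool frame: the origin (TCP) lies midway between the tips of the shut fingers; the grasp point (between the pads) lies arm.grasp_offset behind it (arm.grasp_offset is the distance from the TCP to the grasp point, in m); z points along the fingers, y is the line along which they close (so a half turn about z gives the same grasp; the last joint's range is limited). The gripper opens to 92 mm and grips with 3 to 60 N. Pads are 19 mm wide; open, the fingers measure 130 mm over their backs; the gripper's body (75 mm by 190 mm) begins 47 mm behind the grasp point.
Start: joints at [-1.444, 0.434, 0.025, 1.573, -0.012, 1.134, -0.075], TCP at [0.142, 0.609, 0.227] pointing down, gripper open.
Joint ranges: [-2.62, 2.62], [-0.44, 2.09], [-1.27, 1.32], [0.08, 2.57], [-1.32, 4.46], [0.12, 2], [-2.74, 2.74]. Speed limits (rad/s): [2.22, 2.22, 3.01, 3.01, 3.14, 3.14, 3.14].

## Interface

Orientations are given as a rotation vector (axis times angle).
In Python, from cell import observe, imaging, arm gives the robot as it stands.
- The arm moves only by the tool apply_moves, never from a script. Its argument "commands" is a list of rows, each a list of 5 numbers: the opening in per cent of the stroke, from 0 (shut) to 100 (fully open), then the shift along the world's x, y, z in units of 0.06 m (1.0 is 0.06 m), then the turn about the world's z in units of 0.5 rad (1.0 is 0.5 rad). A call has 1 to 12 rows; each row shifts and turns the commanded pose from where the row before left it; what a row does not reach is not made up. A row lasts 1/8 s, in which the tool goes at most 62.5 mm and 10.7 degrees, less where a joint would pass 70% of its speed; a pose out of reach is approached as far as the arm can. A call with a number of a shift or a turn outside -1 to 1 is refused whole. A call with a gripper value outside its range is refused whole. The fingers move at their own pace and stop on an object; "newtons" is the grip in N (left out, the last holds). Time passes only in rows, so rows that do not move let the fingers close. It gives the time, the measured TCP pose, the force, the opening and the grip force at its end, in the units of the state.
- observe(): the state, without advancing time (a new reading comes with each control period).
- imaging.get_image(name): name is "side" or "top"; returns (picture, depth): 420x560x3 uint8, red, green, blue; 420x560 float32, m along the optical axis (not along the pixel's ray), 0 where there is no reading.
- imaging.camera_params(name): a dict with "camera_matrix" (3x3 intrinsics, pixels), "dist" ([k1, k2, p1, p2, k3] as OpenCV has them; the pictures are not rectified), "origin" and "rotation" of the camera in the world. Camera axes: x right, y up, looking along -z (the intrinsics and any distortion apply to the point x, -y, -z); pixel columns grow to the right and rows downward; lengths in m; the calibration is good to about 2 mm. A picture is of the moment at which its call begins. camera_params takes no time and is no camera call.
- arm.sign_off(): hands the job in; it is judged then, once.
The state is a dict: "clock": time; "joints": joint angles; "dq": joint speeds; "joint_efforts": joint torques, N m; "position": TCP position; "ee_rot": TCP orientation; "force": force on the tool from outside, world axes, zero at the start; "ft_torque": the same for the moment, N m; "width": opening from 0.0 (shut) to 1.0 (fully open); "gripper_force": force on a finger pad.
Only numpy, scipy, OpenCV 4.12 (cv2) and the standard library are available. Lean on these libraries where they do the work, as an engineer would, in place of code of your own. Each camera call takes 0.05 s, during which the arm holds its last target. There are 200 camera calls.

## Working session

There is one attempt and no reset: what is moved stays moved. The work goes in short steps, Python scripts to look and compute and a tool call to move; the robot and the scene stay as the last step left them, time stands still between calls to the robot, and variables do not carry over. Pictures are saved under pics/ and viewed, at most 10 in all, crops included, and the job is handed in when it is done.

Besides the shell and the picture viewer there is one more tool, called after "Request:" as name([rows], argument=value, ...), one row to a line, values as JSON. apply_moves: Moves the arm, as the interface text tells. Its arguments: {"type":"object","properties":{"commands":{"type":"array"},"newtons":{"type":"number"}},"required":["commands"]}

```bash
ls; mkdir -p pics
cat > h.py <<'E'
import numpy as np, cv2
from cell import observe, imaging, arm
def grab(n):
    im,d=imaging.get_image(n); return im,d,imaging.camera_params(n)
def rays(c,uv):
    p=cv2.undistortPoints(np.array(uv,float).reshape(-1,1,2),np.array(c["camera_matrix"]),np.array(c["dist"],float)).reshape(-1,2)
    return np.array(c["origin"]),(np.array(c["rotation"])@np.c_[p[:,0],-p[:,1],-np.ones(len(p))].T).T
def onz(c,uv,z):
    o,r=rays(c,uv); return o+r*((z-o[2])/r[:,2])[:,None]
def bydepth(c,uv,d):
    o,r=rays(c,uv); uv=np.array(uv,int).reshape(-1,2); return o+r*d[uv[:,1],uv[:,0]][:,None]
def cloud(c,d):
    h,w=d.shape; g=np.stack(np.meshgrid(np.arange(w),np.arange(h)),-1).reshape(-1,2)
    return bydepth(c,g,d).reshape(h,w,3)
def save(n,im): cv2.imwrite("pics/"+n+".png",im[...,::-1])
E
python3 - <<'E'
from h import *
for n in("top","side"):
    im,d,c=grab(n); save(n+"0",im); np.savez(n+"0.npz",im=im,d=d); print(n,c)
print(observe(), arm.grasp_offset)
E
```

```text
pics
top {'camera_matrix': array([[384.66534629,   0.        , 278.31073946],
       [  0.        , 384.66534629, 203.94082434],
       [  0.        ,   0.        ,   1.        ]]), 'dist': array([-0.09166738,  0.        ,  0.        ,  0.        ,  0.        ]), 'origin': array([0.54043754, 0.03646939, 1.02168883]), 'rotation': array([ 0.08994817, -0.08939288, -1.58767564])}
side {'camera_matrix': array([[426.001042  ,   0.        , 282.61105536],
       [  0.        , 426.001042  , 208.29696841],
       [  0.        ,   0.        ,   1.        ]]), 'dist': array([-0.12548448,  0.        ,  0.        ,  0.        ,  0.        ]), 'origin': array([0.52749785, 0.87991967, 0.83075167]), 'rotation': array([ 0.08245525, -1.24439007, -2.71865916])}
{'clock': 0.1, 'joints': array([-1.44360888,  0.4351185 ,  0.0249952 ,  1.57397895, -0.01158375,
        1.1339801 , -0.07511675]), 'dq': array([-1.23259381e-03, -2.13483181e-03, -3.11338552e-05, -2.16429202e-03,
        1.32182492e-03, -4.03239401e-04,  6.45285339e-04]), 'joint_efforts': array([ 3.01407039e-03, -6.69130683e+01,  9.88126695e-01, -3.15147436e+01,
       -6.03987998e-02,  3.74381198e-02,  7.56682653e-05]), 'position': array([0.14232485, 0.60813214, 0.22605583]), 'ee_rot': array([-3.60308557e-01, -3.12085384e+00,  2.10523340e-03]), 'force': array([0.32348879, 0.32313674, 0.3009753 ]), 'ft_torque': array([-0.00113068, -0.03236987,  0.01471219]), 'gripper_force': 0.0, 'width': 1.0040762153578224} 0.0188
```

```bash
sed -i 's/np.array(c\["rotation"\])@/cv2.Rodrigues(np.array(c["rotation"]))[0]@/' h.py
python3 - <<'E'
from h import *
c=imaging.camera_params("top"); print(onz(c,[[280,204],[380,204],[280,300]],0))
E
```

```text
[[ 0.65705673  0.0312231   0.        ]
 [ 0.65198855 -0.23773325  0.        ]
 [ 0.40454416  0.03604006  0.        ]]
```

View pics/top0.png

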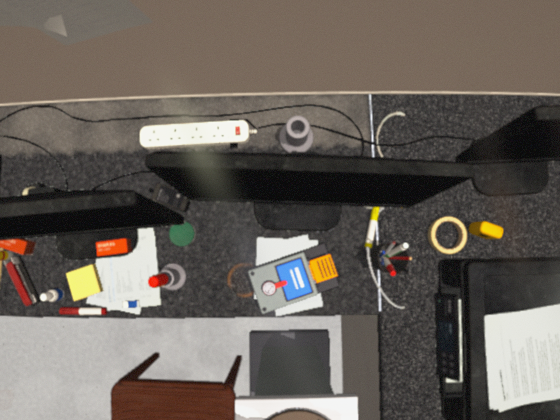

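View pics/side0.png

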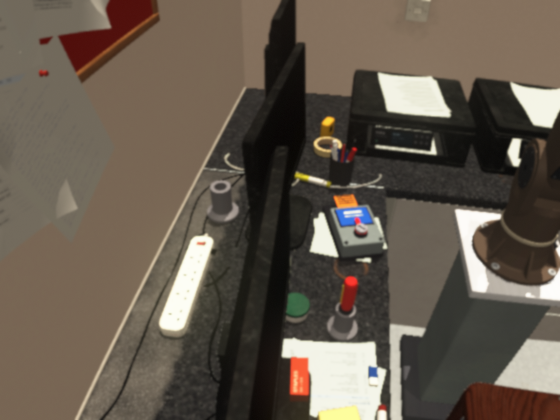

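Run:
```python
from h import *
t=np.load("top0.npz"); s=np.load("side0.npz")
a=cv2.resize(t["im"][220:330,130:350],None,fx=3.6,fy=3.6,interpolation=cv2.INTER_CUBIC)
b=cv2.resize(s["im"][180:350,270:430],None,fx=2,fy=2,interpolation=cv2.INTER_CUBIC)
b2=cv2.resize(s["im"][195:270,320:400],None,fx=4.5,fy=4.5,interpolation=cv2.INTER_CUBIC)
o=np.zeros((396+204,792,3),np.uint8); o[:396]=a
o[396:]=cv2.resize(t["im"][100:160,180:413],(792,204))
save("crop1",o)
o=np.zeros((340,700,3),np.uint8); o[:340,:320]=b; o[:337,330:690]=b2; save("crop2",o)
c=imaging.camera_params("top"); P=cloud(c,t["d"])
hsv=cv2.cvtColor(t["im"],cv2.COLOR_RGB2HSV)
H,S,V=cv2.split(hsv)
ms={"red":((H<8)|(H>172))&(S>150)&(V>110),"blue":(H>100)&(H<118)&(S>130)&(V>100),"orange":(H>8)&(H<22)&(S>150)&(V>130)}
for k,m in ms.items():
    n,l,st,ce=cv2.connectedComponentsWithStats(m.astype(np.uint8))
    for i in range(1,n):
        if st[i,4]>15: print(k,ce[i].round(1),st[i],np.median(P[l==i],0).round(3),P[l==i][:,2].max().round(3))
for uv in [(172,275),(296,135),(268,288),(160,281)]: print(uv,P[uv[1],uv[0]].round(3))
# monitor heights
print("monitor", [(u,v,P[v,u].round(3)) for u,v in [(160,160),(300,165),(300,195),(460,170),(100,205),(180,210),(280,212)]])
```

```text
Traceback (most recent call last):
ValueError: could not broadcast input array from shape (338,360,3) into shape (337,360,3)
```

View pics/crop1.png

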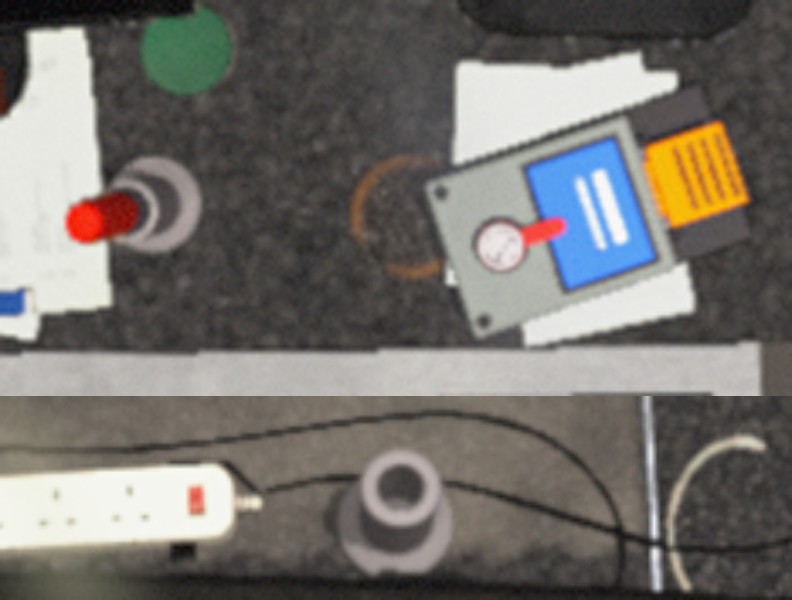

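Run:
```python
from h import *
for n in("top","side"):
    f=np.load(n+"0.npz"); im,d=f["im"],f["d"]
    c=imaging.camera_params(n); P=cloud(c,d)
    H,S,V=cv2.split(cv2.cvtColor(im,cv2.COLOR_RGB2HSV))
    ms={"red":((H<8)|(H>172))&(S>150)&(V>110),"blue":(H>100)&(H<118)&(S>130)&(V>100),"orange":(H>8)&(H<22)&(S>150)&(V>130),"green":(H>60)&(H<90)&(S>80),"yel":(H>22)&(H<32)&(S>120)&(V>110)}
    roi=np.zeros(d.shape,bool); 
    if n=="top": roi[200:320,130:420]=1
    else: roi[160:350,270:430]=1
    for k,m in ms.items():
        N,l,st,ce=cv2.connectedComponentsWithStats((m&roi).astype(np.uint8))
        for i in range(1,N):
            if st[i,4]>15:
                print(n,k,ce[i].round(1),st[i],np.median(P[l==i],0).round(3),P[l==i][:,2].max().round(3))
                z={"blue":.066,"orange":.052}.get(k)
                if z:
                    r=cv2.minAreaRect(np.argwhere(l==i)[:,::-1].astype(np.float32)); print("  box",onz(c,cv2.boxPoints(r),z).round(4).tolist(), onz(c,[r[0]],z).round(4))
    if n=="top":
        for uv in [(172,275),(296,135),(268,288),(155,281)]: print(uv,P[uv[1],uv[0]].round(3))
        print("screw",onz(c,[130+500/3.6,220+244/3.6],.083).round(4),"bar end",onz(c,[130+562/3.6,220+227/3.6],.07).round(4),"drv top",onz(c,[130+86/3.6,220+221/3.6],.17).round(4),"foot",onz(c,[130+154/3.6,220+204/3.6],.01).round(4))
        print("monitor", [(u,v,P[v,u].round(3).tolist()) for u,v in [(160,160),(300,165),(300,195),(460,170),(100,205),(180,210),(280,212)]])
```

```text
top red [399.5 257.7] [391 257  18   3  29] [ 0.51  -0.256  0.082] 0.111
top red [391.7 270.3] [388 264   8  12  54] [ 0.481 -0.226  0.121] 0.135
top red [157.8 280.3] [149 274  19  13 186] [0.472 0.31  0.16 ] 1.022
top red [280.1 283.5] [275 281  11   7  46] [0.454 0.035 0.075] 0.079
top blue [293.2 279. ] [276 258  36  42 706] [0.466 0.006 0.065] 1.022
  box [[0.4964, 0.0461, 0.066], [0.5156, -0.0157, 0.066], [0.4316, -0.0417, 0.066], [0.4128, 0.0197, 0.066]] [[0.464  0.0021 0.066 ]]
top blue [132.6 303.9] [130 301   6   6  31] [0.399 0.422 0.011] 0.015
  box [[0.4144, 0.4082, 0.066], [0.4144, 0.3954, 0.066], [0.4021, 0.3953, 0.066], [0.4021, 0.4081, 0.066]] [[0.4082 0.4017 0.066 ]]
top orange [323.8 267.3] [309 254  29  30 435] [ 0.49  -0.076  0.051] 0.059
  box [[0.5076, -0.0324, 0.052], [0.5266, -0.0914, 0.052], [0.4684, -0.1101, 0.052], [0.4496, -0.0513, 0.052]] [[ 0.488  -0.0712  0.052 ]]
top green [181.2 233.8] [169 222  25  24 443] [0.581 0.287 0.029] 1.022
top yel [374.7 213.3] [370 207  10  14  96] [ 0.626 -0.218  0.016] 0.023
top yel [368.2 244.8] [365 243   7   5  24] [ 
[... 693 characters left out ...]
.  291.1] [342 276  16  33 365] [0.472 0.329 0.149] 0.173
side blue [353.  217.1] [336 208  36  18 313] [0.471 0.012 0.066] 0.831
  box [[0.5141, -0.0128, 0.066], [0.4213, -0.0437, 0.066], [0.4166, 0.0226, 0.066], [0.5056, 0.0513, 0.066]] [[0.4647 0.0052 0.066 ]]
side orange [345.1 200.4] [333 194  25  13 244] [ 0.49  -0.076  0.052] 0.057
  box [[0.5263, -0.0934, 0.052], [0.4584, -0.1125, 0.052], [0.4548, -0.0595, 0.052], [0.5206, -0.0414, 0.052]] [[ 0.4901 -0.0762  0.052 ]]
side green [296.8 304.4] [286 293  23  24 430] [0.58  0.292 0.03 ] 0.831
side yel [301.6 175.9] [295 172  14   9  78] [ 0.633 -0.216  0.017] 0.111
side yel [328.1 183.4] [326 181   5   5  16] [ 0.545 -0.192  0.017] 0.021
```

Run:
```python
from h import *
s=np.load("side0.npz"); t=np.load("top0.npz")
a=cv2.resize(s["im"][268:342,322:372],None,fx=8,fy=8,interpolation=cv2.INTER_CUBIC)
b=cv2.resize(t["im"][265:300,140:190],None,fx=7.6,fy=7.6,interpolation=cv2.INTER_CUBIC)
o=np.zeros((592,800,3),np.uint8); o[:,:400]=a; o[:b.shape[0],410:790]=b; save("crop3",o)
H,S,V=cv2.split(cv2.cvtColor(s["im"],cv2.COLOR_RGB2HSV))
for v in range(276,312,4): print(v,[(int(h),int(x)) for h,x in zip(H[v,338:360],V[v,338:360])])
c=imaging.camera_params("side"); print(np.degrees(np.arctan2(c["origin"][1]-.3145,c["origin"][0]-.471)))
```

```text
276 [(13, 69), (12, 80), (12, 92), (12, 99), (12, 101), (12, 99), (12, 94), (10, 89), (6, 98), (3, 124), (2, 154), (1, 172), (2, 176), (2, 171), (2, 159), (2, 138), (4, 110), (8, 91), (11, 81), (14, 71), (14, 61), (14, 54)]
280 [(15, 61), (19, 60), (15, 59), (13, 57), (9, 58), (4, 75), (3, 126), (1, 198), (1, 241), (1, 251), (1, 252), (1, 253), (1, 253), (1, 253), (1, 253), (1, 252), (1, 251), (2, 245), (2, 211), (2, 135), (5, 75), (11, 58)]
284 [(13, 56), (15, 54), (15, 54), (18, 63), (19, 87), (14, 111), (7, 125), (2, 142), (1, 169), (1, 201), (1, 227), (1, 239), (1, 244), (1, 246), (1, 246), (1, 244), (1, 236), (1, 219), (2, 183), (4, 138), (8, 94), (13, 68)]
288 [(15, 55), (15, 52), (20, 54), (19, 72), (19, 99), (15, 118), (9, 120), (3, 118), (1, 122), (1, 128), (1, 131), (1, 135), (1, 137), (1, 138), (1, 138), (1, 136), (1, 130), (1, 123), (2, 109), (3, 85), (5, 60), (10, 48)]
292 [(17, 54), (21, 58), (19, 71), (18, 94), (15, 114), (10, 119), (4, 118), (2, 119), (1, 121), (1, 122), (1, 123), (1, 124), (1, 125), (2, 123), (2, 122), (1, 119), (1, 117), (2, 106), (2, 84), (5, 59), 
[... 231 characters left out ...]
8), (20, 62)]
300 [(19, 61), (19, 75), (17, 99), (14, 115), (8, 117), (3, 116), (1, 118), (1, 120), (2, 121), (1, 121), (1, 121), (1, 121), (2, 120), (1, 118), (2, 116), (3, 110), (5, 97), (8, 81), (12, 68), (17, 62), (17, 59), (15, 56)]
304 [(13, 120), (10, 108), (7, 99), (5, 106), (2, 113), (2, 117), (1, 119), (2, 120), (2, 120), (1, 120), (1, 120), (2, 119), (2, 118), (1, 115), (2, 109), (3, 97), (6, 80), (14, 66), (17, 59), (19, 55), (15, 54), (19, 55)]
308 [(14, 99), (12, 58), (4, 47), (2, 66), (2, 90), (2, 106), (1, 113), (1, 116), (2, 117), (2, 117), (1, 115), (2, 111), (2, 99), (2, 82), (4, 78), (9, 106), (12, 132), (12, 120), (15, 84), (15, 60), (19, 55), (19, 55)]
84.29383270994875
```

View pics/crop3.png

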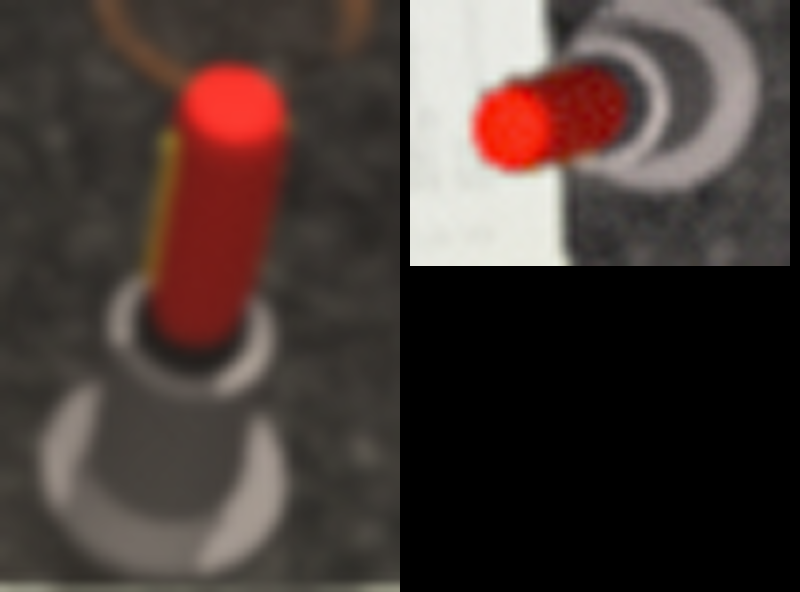

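Request:
apply_moves([
  [100,0.55,-0.49,0.05,-0.06],
  [100,0.55,-0.49,0.05,-0.06],
  [100,0.55,-0.49,0.05,-0.06],
  [100,0.55,-0.49,0,-0.06],
  [100,0.55,-0.49,0,-0.06],
  [100,0.55,-0.49,0,-0.06],
  [100,0.55,-0.49,0,-0.06],
  [100,0.55,-0.49,0,-0.06],
  [100,0.54,-0.49,0,-0.06],
  [100,0.54,-0.49,0,-0.06],
  [100,0,0,0,0],
  [100,0,0,0,0],
], newtons=50)

```text
clock: 1.6
position: [0.4705, 0.3149, 0.2354]
ee_rot: [-0.822, -3.031, 0.0]
force: [0.1, 0.5, -0.1]
width: 0.999
gripper_force: 0.0
```

Request:
apply_moves([
  [100,0,0,-0.48,0],
  [100,0,0,-0.48,0],
  [100,0,0,-0.48,0],
  [100,0,0,-0.48,0],
  [100,0,0,0,0],
  [0,0,0,0,0],
  [0,0,0,0,0],
  [0,0,0,0,0],
  [0,0,0,0,0],
  [0,0,0,0,0],
  [0,0,0,0,0],
], newtons=50)

```text
clock: 2.98
position: [0.4712, 0.3145, 0.1205]
ee_rot: [0.823, 3.032, -0.0]
force: [0.9, 0.4, 0.2]
width: 0.397
gripper_force: 0.0
```

Run:
```python
from h import *
s=observe(); print(s["position"],s["force"],s["ft_torque"],s["joints"].round(3))
```

```text
[0.47118799 0.31453678 0.12054217] [0.86213731 0.37661584 0.20147104] [ 0.01458685 -0.0524271   0.0112238 ] [-0.834  0.453  0.208  1.855 -0.121  0.845  0.475]
```

Request:
apply_moves([
  [0,0,0,0,0],
  [0,0,0,0,0],
  [0,0,0,0,0],
  [0,0,0,0,0],
])

```text
clock: 3.48
position: [0.4713, 0.3147, 0.1206]
ee_rot: [0.822, 3.032, 0.0]
force: [0.3, 0.4, 0.5]
width: 0.31
gripper_force: 50.0
```

Request:
apply_moves([
  [0,0,0,0.4,0],
  [0,0,0,0.45,0],
  [0,0,0,0.45,0],
  [0,0,0,0.45,0],
  [0,-0.072,-0.7,0,-0.35],
  [0,-0.072,-0.7,0,-0.35],
  [0,-0.072,-0.7,0,-0.35],
  [0,-0.072,-0.7,0,-0.35],
  [0,-0.072,-0.7,0,-0.35],
  [0,-0.072,-0.7,0,-0.35],
  [0,0,0,0,-0.35],
  [0,0,0,0,-0.35],
])

```text
clock: 4.97
position: [0.4449, 0.0619, 0.2255]
ee_rot: [-2.589, -1.779, 0.0]
force: [0.7, 0.0, -1.1]
width: 0.304
gripper_force: 50.0
```

Request:
apply_moves([
  [0,0,0,0,-0.35],
  [0,0,0,0,-0.35],
  [0,0,0,0,-0.35],
  [0,0,0,0,-0.35],
  [0,0,0,0,-0.35],
  [0,0,0,0,0],
  [0,0,0,0,0],
])

```text
clock: 5.85
position: [0.4451, 0.0626, 0.2255]
ee_rot: [3.096, 0.533, -0.0]
force: [0.3, 0.8, -1.1]
width: 0.313
gripper_force: 50.0
```

Run:
```python
from h import *
s=observe(); print(s["position"],s["force"],s["ft_torque"],s["joints"].round(3),s["ee_rot"])
for n in("top","side"):
    im,d,c=grab(n); np.savez(n+"1.npz",im=im,d=d)
    if n=="top": a=cv2.resize(im[240:320,225:345],(780,520),interpolation=cv2.INTER_CUBIC)
    else: a=cv2.resize(im[130:270,300:420],(600,600)[:2] if 0 else (514,600),interpolation=cv2.INTER_CUBIC)
    save(n+"1",a)
```

```text
[0.44509913 0.06257076 0.22547201] [ 0.33245267  0.82620765 -1.14657762] [-0.03608105  0.08495824  0.03791683] [-0.858  0.153  0.694  2.02  -0.116  1.006 -1.337] [ 3.09607508e+00  5.32641589e-01 -4.43391270e-04]
```

View pics/side1.png

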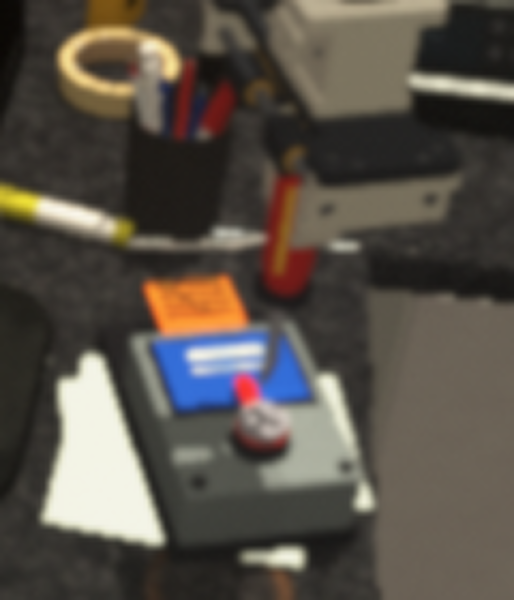

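```bash
cat >> h.py <<'E'
def proj(c,p):
    R=cv2.Rodrigues(np.array(c["rotation"]))[0]; q=(np.array(p,float).reshape(-1,3)-np.array(c["origin"]))@R
    q=q*[1,-1,-1]; return cv2.projectPoints(q,np.zeros(3),np.zeros(3),np.array(c["camera_matrix"]),np.array(c["dist"],float))[0].reshape(-1,2)
E
python3 - <<'E'
from h import *
T=imaging.camera_params("top"); S=imaging.camera_params("side")
im=np.load("side1.npz")["im"]; hs=cv2.cvtColor(im,cv2.COLOR_RGB2HSV).astype(int)
# handle axis expected at TCP xy; z collar .1807, handle .203-.266
x,y=.4451,.0626
for z in (.2,.21,.22,.23):
    u,v=proj(S,[x,y,z])[0]; vv=int(round(v)); row=im[vv].astype(int); sat=hs[vv,:,1]; h=hs[vv,:,0]
    w=range(int(u)-9,int(u)+10)
    print("z",z,"exp",u.round(1),vv,[(i,int(h[i]),int(sat[i]),int(hs[vv,i,2])) for i in w])
print("tip/screw proj", proj(S,[[x,y,.115],[x,y,.083],[x,y,.18]]).round(1).tolist())
for n,c in(("top",T),("side",S)):
    i0=np.load(n+"0.npz")["im"]; u,v=proj(c,[.4452,.0623,.083])[0].round().astype(int)
    print(n,u,v); r=i0[v-11:v+12,u-11:u+12]
    g=r.astype(int); print(g[...,0].astype(int)); print((g[...,0]-g[...,1]))
E
```

```text
z 0.2 exp 367.6 191 [(358, 12, 26, 49), (359, 9, 46, 55), (360, 4, 91, 67), (361, 2, 151, 86), (362, 3, 189, 105), (363, 7, 199, 119), (364, 13, 200, 130), (365, 15, 200, 134), (366, 11, 201, 127), (367, 5, 204, 120), (368, 1, 202, 116), (369, 1, 201, 114), (370, 1, 203, 112), (371, 1, 195, 107), (372, 1, 176, 94), (373, 2, 131, 74), (374, 6, 68, 56), (375, 10, 31, 49), (376, 15, 30, 51)]
z 0.21 exp 368.2 188 [(359, 11, 47, 60), (360, 5, 88, 67), (361, 3, 146, 84), (362, 2, 186, 103), (363, 5, 200, 116), (364, 11, 202, 126), (365, 16, 200, 135), (366, 15, 192, 133), (367, 9, 176, 123), (368, 5, 160, 115), (369, 3, 156, 113), (370, 4, 156, 111), (371, 3, 158, 108), (372, 3, 155, 102), (373, 4, 130, 86), (374, 8, 83, 71), (375, 16, 42, 67), (376, 22, 35, 80), (377, 23, 30, 101)]
z 0.22 exp 368.8 185 [(359, 20, 41, 157), (360, 16, 47, 153), (361, 10, 72, 142), (362, 4, 122, 127), (363, 3, 178, 119), (364, 7, 202, 121), (365, 13, 200, 130), (366, 17, 183, 134), (367, 15, 141, 127), (368, 15, 90, 116), (369, 17, 64, 112), (370, 18, 59, 113), (371, 19, 60, 114), (372, 20, 58, 114), (373, 1
[... 8810 characters left out ...]
  4  -3  -3  -3  -4]
 [ -3  -3  -2  -1   5  23  45  53  45  35  26  21  20  25  40  54  47  19
    1  -3  -4  -3  -4]
 [ -4  -4  -3  -2   1  10  30  46  51  50  44  36  35  43  58  62  38   9
   -1  -3  -3  -3  -4]
 [ -5  -4  -3  -2  -2   2   9  20  30  37  38  35  35  37  41  36  15   1
   -2  -4  -4  -3  -4]
 [ -3  -3  -3  -4  -2  -1   1   4   8  13  16  17  16  14  12   7   2  -2
   -3  -4  -3  -4  -4]
 [ -3  -4  -3  -3  -3  -3  -1   0   1   2   4   3   3   3   1   0  -2  -3
   -3  -3  -4  -3  -3]
 [ -4  -3  -4  -4  -3  -2  -2  -2   0   0   0  -1   0  -1  -2  -3  -2  -3
   -3  -4  -3  -3  -3]
 [ -4  -4  -4  -3  -3  -3  -3  -3  -3  -2  -2  -2  -2  -3  -3  -4  -3  -3
   -3  -2  -3  -3  -3]]
```

View pics/top1.png

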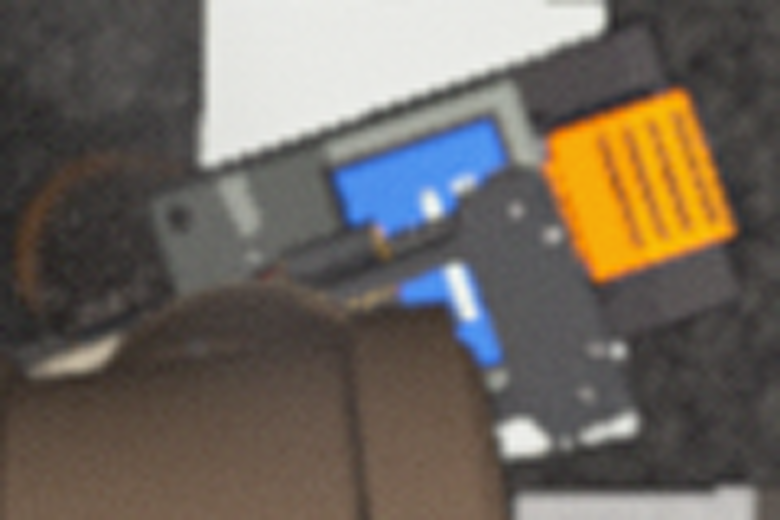

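Request:
apply_moves([
  [0,-0.025,0,-0.16,-0.25],
  [0,0,0,-0.16,-0.24],
  [0,0,0,-0.16,0],
  [0,0,0,0,0],
  [0,0,0,0,0],
], newtons=60)

```text
clock: 6.58
position: [0.4439, 0.0625, 0.1969]
ee_rot: [3.138, 0.147, 0.0]
force: [-0.4, 0.1, -0.8]
width: 0.31
gripper_force: 60.0
```

Run:
```python
from h import *
T=imaging.camera_params("top");print(onz(T,[268.1,288.4],.083),onz(T,[269.1,287.4],.083))
s=observe(); print(s["position"],s["force"],s["ft_torque"],s["joints"].round(3),s["ee_rot"])
im,d,c=grab("side"); hs=cv2.cvtColor(im,cv2.COLOR_RGB2HSV).astype(int)
p=s["position"]; np.savez("side2.npz",im=im)
for dz in (.055,.06,.065,.07,.075):
    u,v=proj(c,[p[0],p[1],p[2]-.1106+dz+.035])[0]; vv=int(round(v)); S=hs[vv,int(u)-12:int(u)+13,1].astype(float)
    k=np.where(S>100)[0]+int(u)-12; print(dz,u.round(1),vv,k.min(),k.max(),(k.min()+k.max())/2)
    # yellow
    h=hs[vv,k.min():k.max()+1,0]; print("  hue",h.tolist())
a=cv2.resize(im[180:250,330:400],(600,600),interpolation=cv2.INTER_CUBIC); save("side2",a)
```

```text
[[0.4437104  0.06418578 0.083     ]] [[0.44605238 0.0617387  0.083     ]]
[0.44392248 0.0625301  0.19693202] [-0.35128158  0.05255165 -0.79817297] [-0.06748444  0.15802004  0.00554203] [-0.869  0.195  0.725  2.065 -0.161  0.935 -1.535] [3.13814080e+00 1.46674364e-01 2.22746996e-04]
0.055 366.7 199 354 372 363.0
  hue [14, 11, 10, 13, 9, 4, 5, 10, 15, 14, 8, 3, 1, 1, 1, 1, 1, 1, 3]
0.06 367.0 197 354 371 362.5
  hue [12, 11, 14, 17, 12, 5, 4, 8, 13, 16, 12, 6, 4, 4, 5, 5, 5, 7]
0.065 367.3 196 360 365 362.5
  hue [4, 7, 13, 17, 16, 12]
0.07 367.6 194 360 364 362.0
  hue [4, 6, 12, 17, 20]
0.075 367.9 193 361 364 362.5
  hue [9, 12, 17, 19]
```

View pics/side2.png

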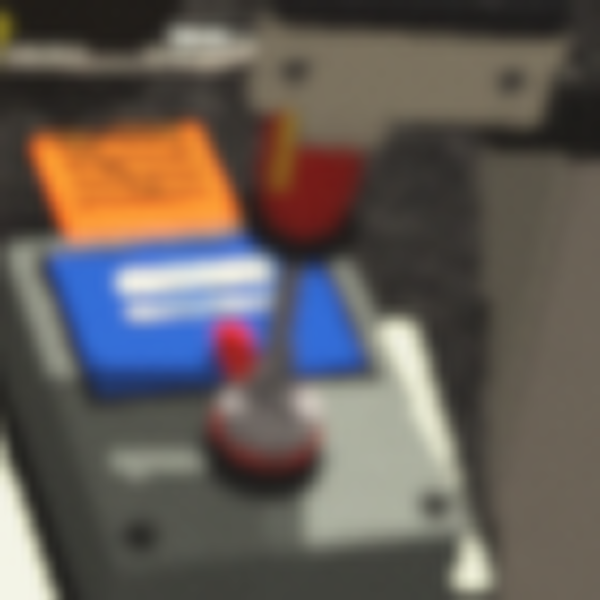

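Request:
apply_moves([
  [0,0,0.008,-0.0167,0],
  [0,0,0,-0.0167,0],
  [0,0,0,-0.0167,0],
  [0,0,0,-0.0083,0],
  [0,0,0,0,0],
])

```text
clock: 7.25
position: [0.4437, 0.063, 0.1932]
ee_rot: [3.138, 0.144, -0.0]
force: [-0.6, -0.5, -1.3]
width: 0.306
gripper_force: 60.0
```

Request:
apply_moves([
  [0,0,0,-0.0167,0],
  [0,0,0,0,0],
])

```text
clock: 7.5
position: [0.4439, 0.0631, 0.1924]
ee_rot: [-3.138, -0.144, -0.0]
force: [-0.2, -1.4, 1.8]
width: 0.303
gripper_force: 60.0
```

Request:
apply_moves([
  [0,0,0,-0.0167,0],
  [0,0,0,-0.0083,0.1],
  [0,0,0,0,0.175],
  [0,0,0,0,0.1],
  [0,0,0,0,0],
])

```text
clock: 8.12
position: [0.4442, 0.0631, 0.191]
ee_rot: [-3.111, -0.436, -0.001]
force: [-0.6, -0.8, 4.8]
width: 0.309
gripper_force: 60.0
```

Request:
apply_moves([
  [0,0,0,0,0.175],
  [0,0,0,0,0.175],
  [0,0,0,0,0],
])

```text
clock: 8.5
position: [0.4441, 0.0631, 0.1909]
ee_rot: [-3.061, -0.705, -0.001]
force: [0.7, -0.5, 4.4]
width: 0.306
gripper_force: 60.0
```

Request:
apply_moves([
  [0,0,0,0,0.175],
  [0,0,0,0,0.175],
  [0,0,0,0,0],
])

```text
clock: 8.88
position: [0.444, 0.0631, 0.1909]
ee_rot: [-2.989, -0.968, -0.001]
force: [0.6, 0.4, 4.1]
width: 0.309
gripper_force: 60.0
```

Run:
```python
from h import *
s=observe(); print(s["position"],s["force"],s["ft_torque"],s["joints"][6])
```

```text
[0.44399071 0.06307837 0.19085225] [0.58084248 0.38458054 4.13036169] [-0.11248698 -0.00425073  0.0173873 ] -1.0302281294531976
```

Request:
apply_moves([
  [0,0,0,0,0.175],
  [0,0,0,0,0.175],
  [0,0,0,0,0],
])

```text
clock: 9.25
position: [0.4439, 0.0631, 0.1908]
ee_rot: [2.893, 1.224, 0.0]
force: [1.3, -0.3, 3.2]
width: 0.307
gripper_force: 60.0
```

Request:
apply_moves([
  [0,0,0,0,0.175],
  [0,0,0,0,0.175],
  [0,0,0,0,0],
])

```text
clock: 9.62
position: [0.4439, 0.0631, 0.1908]
ee_rot: [-2.775, -1.472, -0.0]
force: [1.2, -0.9, 4.3]
width: 0.307
gripper_force: 60.0
```

Request:
apply_moves([
  [0,0,0,0,0.175],
  [0,0,0,0,0.175],
  [0,0,0,0,0],
])

```text
clock: 10.0
position: [0.4441, 0.0631, 0.1909]
ee_rot: [2.636, 1.708, 0.001]
force: [2.3, 0.3, 3.8]
width: 0.308
gripper_force: 60.0
```

Run:
```python
from h import *
s=observe(); print(s["position"],s["force"],s["ft_torque"],s["joints"][6])
```

```text
[0.44411875 0.06312264 0.19085245] [2.2863238  0.29778878 3.82146047] [-0.0997238  -0.3477459  -0.03058947] -0.536119895500176
```

Request:
apply_moves([
  [0,0,0,0,0.175],
  [0,0,0,0,0.175],
  [0,0,0,0,0],
])

```text
clock: 10.38
position: [0.4441, 0.0631, 0.1908]
ee_rot: [2.477, 1.932, 0.001]
force: [1.2, -0.0, 3.7]
width: 0.305
gripper_force: 60.0
```

Request:
apply_moves([
  [0,0,0,0,0.175],
  [0,0,0,0,0.175],
  [0,0,0,0,0],
])

```text
clock: 10.75
position: [0.444, 0.0631, 0.1908]
ee_rot: [2.299, 2.141, 0.001]
force: [-0.2, 0.3, -0.4]
width: 0.305
gripper_force: 60.0
```

Request:
apply_moves([
  [0,0,0,0,0.175],
  [0,0,0,0,0.175],
  [0,0,0,0,0],
])

```text
clock: 11.12
position: [0.4431, 0.063, 0.1903]
ee_rot: [-2.102, -2.333, 0.002]
force: [1.7, 0.9, 0.4]
width: 0.306
gripper_force: 60.0
```

Run:
```python
from h import *
s=observe(); print(s["position"],s["force"],s["ft_torque"],s["joints"][6])
```

```text
[0.44308903 0.06295402 0.19031703] [1.65202733 0.85567143 0.42823568] [ 0.06335245 -0.10393553 -0.00558312] -0.037096469055285235
```

Request:
apply_moves([
  [0,0,0,-0.0167,0],
  [0,0,0,-0.0167,0],
  [0,0,0,-0.0167,0],
  [0,0,0,0,0],
])

```text
clock: 11.62
position: [0.4437, 0.0629, 0.1875]
ee_rot: [2.098, 2.338, -0.001]
force: [1.0, -1.4, -2.0]
width: 0.31
gripper_force: 60.0
```

Run:
```python
from h import *
s=observe(); print(s["position"],s["force"],s["ft_torque"],s["joints"][6])
```

```text
[0.44367323 0.06285738 0.18752831] [ 1.03003725 -1.35518804 -1.95815955] [-0.40272799 -0.25071545  0.01621597] -0.030661704745714953
```

Request:
apply_moves([
  [0,0,0,-0.0167,0],
  [0,0,0,-0.0167,0],
  [0,0,0,-0.0167,0],
  [0,0,0,-0.0167,0],
  [0,0,0,0,0],
])

```text
clock: 12.25
position: [0.4439, 0.0629, 0.1838]
ee_rot: [2.098, 2.338, 0.0]
force: [-1.2, -1.4, 6.2]
width: 0.305
gripper_force: 60.0
```

Run:
```python
from h import *
s=observe(); print(s["position"],s["force"],s["ft_torque"],s["joints"][6])
```

```text
[0.44387936 0.06292272 0.18380139] [-1.15412725 -1.35496939  6.17045079] [-0.63111181  0.39832157  0.00092981] -0.026453947132413152
```

Request:
apply_moves([
  [0,0,0,-0.0167,0],
  [0,0,0,-0.0083,0],
  [0,0,0,0,0],
])

```text
clock: 12.62
position: [0.4439, 0.0629, 0.1824]
ee_rot: [2.098, 2.338, 0.0]
force: [-1.1, -1.5, 9.3]
width: 0.306
gripper_force: 60.0
```

Request:
apply_moves([
  [0,0,0,-0.004,0.175],
  [0,0,0,0,0.175],
  [0,0,0,0,0.175],
  [0,0,0,0,0.175],
  [0,0,0,0,0],
])

```text
clock: 13.25
position: [0.4444, 0.0626, 0.1824]
ee_rot: [1.657, 2.668, 0.001]
force: [0.2, -2.9, 6.7]
width: 0.31
gripper_force: 60.0
```

Run:
```python
from h import *
s=observe(); print(s["position"],s["force"],s["ft_torque"],s["joints"][6])
```

```text
[0.44444041 0.06261103 0.18242657] [ 0.24835779 -2.85837319  6.74688344] [-0.92469803  0.09426558 -0.08658803] 0.30831495458608993
```

Request:
apply_moves([
  [0,0,0,-0.01,0.175],
  [0,0,0,0,0.175],
  [0,0,0,0,0.175],
  [0,0,0,0,0.175],
  [0,0,0,0,0],
])

```text
clock: 13.88
position: [0.4449, 0.0627, 0.1822]
ee_rot: [1.167, 2.915, 0.001]
force: [0.1, -2.7, 9.8]
width: 0.306
gripper_force: 60.0
```

Run:
```python
from h import *
s=observe(); print(s["position"],s["force"],s["ft_torque"],s["joints"][6])
im,d,c=grab("side"); save("side3",cv2.resize(im[180:250,330:400],(600,600),interpolation=cv2.INTER_CUBIC))
```

```text
[0.44485089 0.06265501 0.18216431] [ 0.05706916 -2.73258746  9.82378002] [-1.04390412  0.05222761 -0.1500356 ] 0.6416848661464224
```

View pics/side3.png

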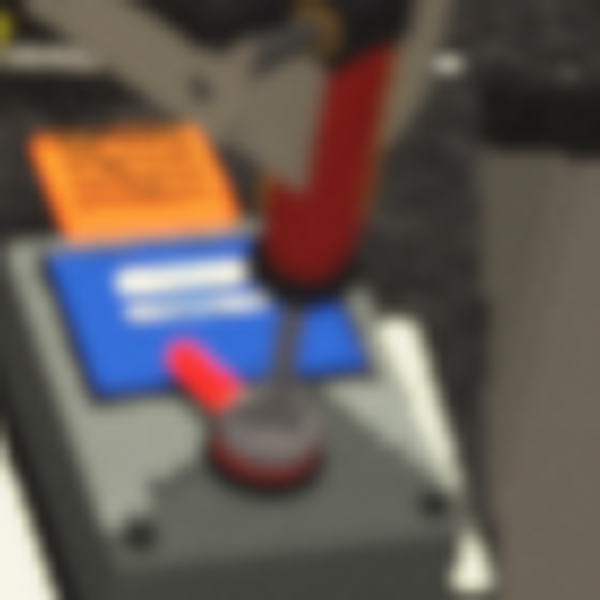

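Request:
apply_moves([
  [0,0,0,0,0.175],
  [0,0,0,0,0.175],
  [0,0,0,0,0.175],
  [0,0,0,0,0.175],
  [0,0,0,0,0.175],
  [0,0,0,0,0.175],
  [0,0,0,0,0.175],
  [0,0,0,0,0.175],
])

```text
clock: 14.92
position: [0.4454, 0.0631, 0.1823]
ee_rot: [0.094, 3.137, 0.001]
force: [1.3, -2.4, 8.4]
width: 0.307
gripper_force: 60.0
```

```bash
cat > st.py <<'E'
from h import *
s=observe(); print(s["position"].round(4),s["force"].round(2),s["ft_torque"].round(3),s["joints"].round(2))
E
python3 st.py
```

```text
[0.4454 0.0631 0.1823] [ 1.27 -2.41  8.45] [-0.488 -0.498 -0.134] [-0.44  0.19  0.21  2.06 -0.05  0.89  1.31]
```

Request:
apply_moves([
  [0,0,0,0,0.175],
  [0,0,0,0,0.175],
  [0,0,0,0,0.175],
  [0,0,0,0,0.175],
  [0,0,0,0,0.1],
])

```text
clock: 15.55
position: [0.4455, 0.0634, 0.1823]
ee_rot: [-0.53, 3.093, 0.001]
force: [2.3, -0.8, 7.7]
width: 0.307
gripper_force: 60.0
```

```bash
python3 st.py
```

```text
[0.4455 0.0634 0.1823] [ 2.31 -0.81  7.74] [-0.124 -0.587 -0.095] [-0.39  0.2   0.15  2.05 -0.04  0.89  1.69]
```

Request:
apply_moves([
  [0,0,0,0,0.12],
  [0,0,0,0,0.12],
  [0,0,0,0,0],
])

```text
clock: 15.92
position: [0.4455, 0.0636, 0.1823]
ee_rot: [-0.712, 3.056, 0.001]
force: [2.1, 0.8, 8.1]
width: 0.305
gripper_force: 60.0
```

```bash
python3 st.py
python3 - <<'E'
from h import *
for n in("side","top"):
    im,d,c=grab(n); np.savez(n+"4.npz",im=im)
    m=(im[...,0]>170)&(im[...,1]<110)&(im[...,2]<110)
    u,v=proj(c,[.4450,.063,.075])[0]; yy,xx=np.where(m); k=(np.hypot(xx-u,yy-v)<30); 
    P=onz(c,np.c_[xx[k],yy[k]],.075)-[.445,.063,0]
    P=P[np.hypot(P[:,0],P[:,1])<.055]
    print(n,len(P),np.degrees(np.arctan2(P[:,1].mean(),P[:,0].mean())),P.mean(0)) if len(P) else print(n,0)
E
```

```text
[0.4455 0.0636 0.1823] [2.05 0.76 8.09] [ 0.014 -0.545 -0.142] [-0.37  0.2   0.13  2.05 -0.03  0.89  1.81]
side 0
top 10 17.288588825631535 [0.03468405 0.0107953  0.075     ]
```

Request:
apply_moves([
  [0,0,0,0,0.12],
  [0,0,0,0,0.06],
  [0,0,0,0,0],
])

```text
clock: 16.4
position: [0.4455, 0.0637, 0.1823]
ee_rot: [-0.848, 3.021, 0.001]
force: [2.1, -0.9, 8.1]
width: 0.31
gripper_force: 60.0
```

```bash
python3 st.py
```

```text
[0.4455 0.0637 0.1823] [ 2.13 -0.88  8.13] [ 0.127 -0.477 -0.333] [-0.36  0.2   0.12  2.05 -0.03  0.89  1.89]
```

Request:
apply_moves([
  [0,0,0,0,-0.08],
  [0,0,0,0.05,0],
  [0,0,0,0.05,0],
  [0,0,0,0.05,0],
  [0,0,0,0.1,0],
  [0,0,0,0.2,0],
  [0,0,0,0.2,0],
  [0,0,0,0.2,0],
  [0,0,0,0,0],
])

```text
clock: 17.52
position: [0.4444, 0.0633, 0.2335]
ee_rot: [-0.788, 3.039, 0.0]
force: [1.3, 0.8, -0.9]
width: 0.31
gripper_force: 60.0
```

```bash
python3 st.py
python3 - <<'E'
from h import *
im,d,c=grab("side"); np.savez("side5.npz",im=im,d=d)
a=cv2.resize(im[170:250,320:400],(560,560),interpolation=cv2.INTER_CUBIC); save("side5",a)
E
```

```text
[0.4444 0.0633 0.2335] [ 1.32  0.79 -0.94] [0.043 0.003 0.013] [-0.38  0.14  0.13  1.98 -0.02  1.03  1.84]
```

View pics/side5.png

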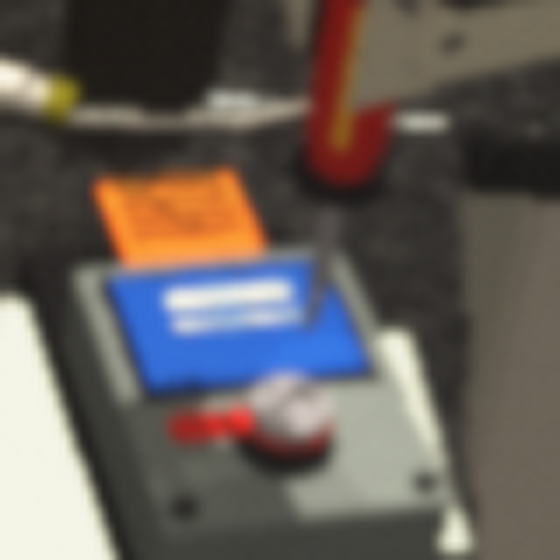

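Request:
apply_moves([
  [0,0.064,0.599,0,-0.294],
  [0,0.064,0.599,0,-0.294],
  [0,0.064,0.599,0,-0.294],
  [0,0.064,0.599,0,-0.294],
  [0,0.064,0.599,0,-0.294],
  [0,0.064,0.599,0,-0.294],
  [0,0.064,0.599,0,-0.294],
  [0,0,0,0,0],
  [0,0,0,0,0],
])

```text
clock: 18.7
position: [0.4704, 0.3138, 0.2317]
ee_rot: [-0.808, -3.036, 0.002]
force: [0.1, -0.2, -1.0]
width: 0.31
gripper_force: 60.0
```

```bash
python3 st.py
python3 - <<'E'
from h import *
im,d,c=grab("side"); hs=cv2.cvtColor(im,cv2.COLOR_RGB2HSV).astype(int)
p=observe()["position"]
m=(((hs[...,0]<22)|(hs[...,0]>172))&(hs[...,1]>120)&(hs[...,2]>60))
for z in(.165,.175,.185,.215,.225,.235):
    zz=z+p[2]-.2335+.035
    u,v=proj(c,[p[0],p[1],zz])[0]; k=np.where(m[int(round(v)),int(u)-15:int(u)+16])[0]+int(u)-15
    print(round(zz,3),u.round(1),v.round(1),k.min() if len(k) else None,k.max() if len(k) else None, k.mean() if len(k) else None)
E
```

```text
[0.4704 0.3138 0.2317] [ 0.07 -0.24 -1.  ] [-0.074  0.013 -0.016] [-0.8   0.33  0.15  1.72 -0.06  1.09  0.42]
0.198 353.1 269.1 353 367 359.0
0.208 353.7 265.8 355 366 360.5
0.218 354.4 262.3 357 363 360.0
0.248 356.4 251.6 361 364 362.5
0.258 357.1 247.9 363 365 364.0
0.268 357.8 244.2 None None None
```

Run:
```python
from h import *
im,d,c=grab("side"); np.savez("side6.npz",im=im,d=d)
p=observe()["position"]
im=im.copy(); a=cv2.resize(im[230:350,310:410],(500,600),interpolation=cv2.INTER_CUBIC)
for z in np.arange(.11,.27,.02):
    u,v=proj(c,[p[0],p[1],z])[0]; cv2.circle(a,(int((u-310+.5)*5),int((v-230+.5)*5)),2,(0,255,255),-1)
save("side6",a); print(proj(c,[[.4712,.3145,.075],[.4712,.3145,.17]]))
```

```text
[[345.61357911 307.14429015]
 [351.02065374 278.8883627 ]]
```

View pics/side6.png

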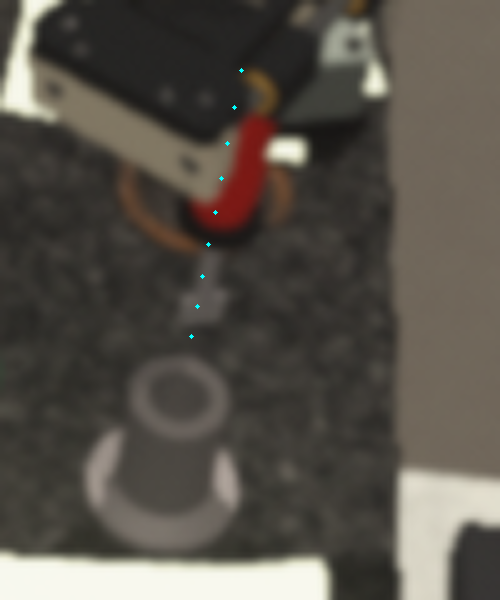

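Request:
apply_moves([
  [0,0.033,0.015,-0.2,0],
  [0,0,0,-0.3,0],
  [0,0,0,-0.25,0],
  [0,0,0,-0.15,0],
  [0,0,0,0,0],
])

```text
clock: 19.42
position: [0.4723, 0.3152, 0.1776]
ee_rot: [-0.81, -3.035, 0.002]
force: [-0.3, 0.0, -1.9]
width: 0.307
gripper_force: 60.0
```

```bash
python3 st.py
```

```text
[0.4723 0.3152 0.1776] [-0.26  0.   -1.89] [-0.048 -0.058 -0.019] [-0.79  0.39  0.15  1.79 -0.07  0.97  0.43]
```

Request:
apply_moves([
  [0,0,0,-0.25,0],
  [0,0,0,-0.25,0],
  [0,0,0,-0.25,0],
  [0,0,0,-0.15,0],
  [0,0,0,0,0],
])

```text
clock: 20.05
position: [0.4722, 0.3152, 0.1235]
ee_rot: [-0.81, -3.035, 0.002]
force: [0.1, -0.6, -0.3]
width: 0.308
gripper_force: 60.0
```

```bash
python3 st.py
```

```text
[0.4722 0.3152 0.1235] [ 0.07 -0.62 -0.29] [ 0.008  0.055 -0.029] [-0.78  0.45  0.14  1.84 -0.08  0.85  0.44]
```

Request:
apply_moves([
  [0,0,0,-0.0167,0],
  [0,0,0,-0.0167,0],
  [0,0,0,-0.01,0],
  [0,0,0,0,0],
])

```text
clock: 20.55
position: [0.4727, 0.3155, 0.1219]
ee_rot: [0.81, 3.035, 0.0]
force: [0.7, 0.6, -0.1]
width: 0.31
gripper_force: 60.0
```

Request:
apply_moves([
  [0,0,0,-0.0167,0],
  [0,0,0,-0.01,0],
  [0,0,0,0,0],
])

```text
clock: 20.92
position: [0.4727, 0.3156, 0.1205]
ee_rot: [0.81, 3.035, 0.001]
force: [-1.9, 0.3, 5.8]
width: 0.309
gripper_force: 60.0
```

Request:
apply_moves([
  [45,0,0,0,0],
  [70,0,0,0,0],
  [100,0,0,0,0],
  [100,0,0,0,0],
  [100,0,0,0,0],
  [100,0,0,0,0],
  [100,0,0,0,0],
  [100,0,0,0,0],
])

```text
clock: 21.92
position: [0.4726, 0.3155, 0.1202]
ee_rot: [0.81, 3.035, 0.0]
force: [-1.2, 0.4, 0.4]
width: 0.995
gripper_force: 0.0
```

Request:
apply_moves([
  [100,0,0,0.1,0],
  [100,0,0,0.3,0],
  [100,0,0,0.45,0],
  [100,0,0,0.45,0],
  [100,0,0,0.45,0],
  [100,0,0,0.25,0],
  [100,0,0,0,0],
])

```text
clock: 22.8
position: [0.4731, 0.3158, 0.2411]
ee_rot: [0.809, 3.034, 0.003]
force: [-0.6, -0.9, -0.5]
width: 0.999
gripper_force: 0.0
```

Run:
```python
from h import *
im,d,c=grab("side"); i0=np.load("side0.npz")["im"]
f=lambda im:(lambda hs:(((hs[...,0]<8)|(hs[...,0]>172))&(hs[...,1]>150)&(hs[...,2]>90)))(cv2.cvtColor(im,cv2.COLOR_RGB2HSV))
for i in(i0,im):
    m=f(i)[270:320,330:372]; y,x=np.where(m); print(len(x),[ (r+270,round(x[y==r].mean()+330,1)) for r in range(6,42,5) if (y==r).any()])
    print("face top rows",y.min()+270)
print(np.abs(im[270:330,330:372].astype(int)-i0[270:330,330:372]).mean())
```

```text
407 [(276, np.float64(350.0)), (281, np.float64(350.5)), (286, np.float64(351.0)), (291, np.float64(349.5)), (296, np.float64(349.0)), (301, np.float64(347.5)), (306, np.float64(346.5))]
face top rows 276
400 [(276, np.float64(350.5)), (281, np.float64(350.5)), (286, np.float64(351.0)), (291, np.float64(350.0)), (296, np.float64(349.0)), (301, np.float64(348.0)), (306, np.float64(346.5))]
face top rows 275
6.432671957671958
```

Request:
apply_moves([
  [0,0.035,-0.82,0,-0.187],
  [0,0.035,-0.82,0,-0.187],
  [0,0.035,-0.82,0,-0.187],
  [0,0.035,-0.82,0,-0.187],
  [0,0.035,-0.82,0,-0.187],
  [0,0.035,-0.82,0,-0.187],
  [0,0.035,-0.82,0,-0.187],
  [0,0.035,-0.82,0,-0.187],
  [0,0,0,0,0],
  [0,0,0,0,0],
  [0,0,0,0,0],
], newtons=20)

```text
clock: 24.22
position: [0.4893, -0.0766, 0.2396]
ee_rot: [-1.859, -2.532, 0.001]
force: [-0.0, 0.6, 0.9]
width: 0.002
gripper_force: 0.0
```

Request:
apply_moves([
  [0,0,0,-0.4,0],
  [0,0,0,-0.6,0],
  [0,0,0,-0.6,0],
  [0,0,0,-0.6,0],
  [0,0,0,-0.5,0],
  [0,0,0,0,0],
  [0,0,0,0,0],
])

```text
clock: 25.1
position: [0.49, -0.0776, 0.079]
ee_rot: [1.861, 2.53, 0.001]
force: [0.3, -0.1, 0.2]
width: 0.003
gripper_force: 0.0
```

Request:
apply_moves([
  [0,0,0,-0.2,0],
  [0,0,0,-0.2,0],
  [0,0,0,-0.12,0],
  [0,0,0,-0.1,0],
  [0,0,0,0,0],
])

```text
clock: 25.72
position: [0.4904, -0.0797, 0.0412]
ee_rot: [1.863, 2.526, 0.0]
force: [0.4, -4.1, 8.7]
width: 0.003
gripper_force: 4.6
```

Request:
apply_moves([
  [0,0,0,-0.05,0],
  [0,0,0,0,0],
])

```text
clock: 25.98
position: [0.4907, -0.0798, 0.0396]
ee_rot: [1.863, 2.526, 0.002]
force: [-4.8, -3.4, 31.8]
width: 0.006
gripper_force: 15.0
```

```bash
python3 st.py
python3 - <<'E'
from h import *
for f in(0,1):
    if f: im,d,c=grab("side")
    else:
        q=np.load("side0.npz"); im,d=q["im"],q["d"]; c=imaging.camera_params("side")
    P=cloud(c,d); H,S,V=cv2.split(cv2.cvtColor(im,cv2.COLOR_RGB2HSV))
    for k,m in(("blue",(H>100)&(H<118)&(S>130)&(V>100)),("orange",(H>8)&(H<22)&(S>150)&(V>130))):
        m=cv2.erode(m.astype(np.uint8),np.ones((3,3)))>0; m[:, :325]=0; m[:,390:]=0; m[:190]=0; m[235:]=0
        p=P[m]; print(f,k,len(p),np.percentile(p[:,2],[10,50,90]).round(4) if len(p) else "")
        if len(p)>10: print(np.linalg.lstsq(np.c_[p[:,:2]-p[:,:2].mean(0),np.ones(len(p))],p[:,2],rcond=None)[0].round(3))
E
```

```text
[ 0.4907 -0.0798  0.0396] [-4.77 -3.36 31.8 ] [-0.715  1.386  0.052] [-0.22  0.5   0.37  2.1  -0.31  0.59  0.67]
0 blue 169 [0.0647 0.0667 0.0682]
[0.002 0.006 0.067]
0 orange 172 [0.0509 0.0527 0.055 ]
[0.006 0.03  0.053]
1 blue 252 [0.0784 0.0801 0.0822]
[-0.14   0.842  0.086]
1 orange 0
```

Request:
apply_moves([
  [0,0,0,-0.004,0],
  [0,0,0,0,0],
])

```text
clock: 26.28
position: [0.4907, -0.0797, 0.0396]
ee_rot: [1.863, 2.526, 0.002]
force: [-6.0, -4.4, 32.9]
width: 0.004
gripper_force: 15.8
```

Request:
apply_moves([
  [0,0,0,0.05,0],
  [0,0,0,0.15,0],
  [0,0,0,0.2,0],
  [0,0,0,0.4,0],
  [0,0,0,0.5,0],
  [0,0,0,0.5,0],
  [0,0,0,0.5,0],
  [0,0,0,0.5,0],
  [0,0,0,0.3,0],
  [0,0,0,0,0],
  [0,0,0,0,0],
])

```text
clock: 27.65
position: [0.4888, -0.0777, 0.2231]
ee_rot: [-1.862, -2.529, 0.001]
force: [-0.0, 0.5, -1.1]
width: 0.006
gripper_force: 0.0
```

```bash
python3 st.py
python3 - <<'E'
from h import *
im,d,c=grab("side"); i0=np.load("side0.npz")["im"]
P=cloud(c,d); H,S,V=cv2.split(cv2.cvtColor(im,cv2.COLOR_RGB2HSV))
for k,m in(("blue",(H>100)&(H<118)&(S>130)&(V>100)),("orange",(H>8)&(H<22)&(S>150)&(V>130)),("red",((H<8)|(H>172))&(S>150)&(V>110))):
    m=cv2.erode(m.astype(np.uint8),np.ones((2,2)))>0; m[:, :325]=0; m[:,390:]=0; m[:190]=0; m[240:]=0
    p=P[m]; print(k,len(p),np.percentile(p[:,2],[10,50,90]).round(4) if len(p) else "",p.mean(0).round(3))
print(np.abs(im[270:330,330:372].astype(int)-i0[270:330,330:372]).mean(), P[227,361],P[229,360])
E
```

```text
[ 0.4888 -0.0777  0.2231] [-0.01  0.51 -1.13] [-0.079  0.021  0.058] [-0.35  0.23  0.49  1.92 -0.13  1.02  0.5 ]
blue 309 [0.0776 0.0801 0.082 ] [0.461 0.02  0.082]
orange 168 [0.0507 0.0527 0.0547] [ 0.489 -0.072  0.056]
red 26 [0.0744 0.0769 0.0785] [0.472 0.076 0.077]
5.203174603174603 [0.44512912 0.06033093 0.08074236] [0.4472461  0.06553011 0.07816033]
```

```bash
python3 -c "
from cell import arm; print(arm.sign_off())"
```

```text
the job is handed in; nothing more can be done
None
```

The job is handed in at about 28 s on the clock: by the last camera reading the screw is released and up, the screwdriver upright in its stand, the pedal back up and the cassette raised about 13 mm; the sign-off returned no verdict.

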